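# Make up the two blade-change kits

## Robot

A 7-joint arm with a two-finger parallel gripper is mounted at the origin on a cart in front of the work surface, level with it; the furniture and walls round the work are solid. World frame = base frame: x ahead of the robot, y to its left, z up, the work surface at z = 0. Lengths are in mm, angles in rad, forces in N, time in s.
With the tool pointing down it reaches from about 425 to 1025 mm from the base axis. Payload 9.4 kg.
Tool frame: the origin (TCP) lies between the finger pads; the fingertips stand 11 mm ahead of it and the grasp point (between the pads) lies 8 mm behind it (arm.tcp_to_tips is the distance from the TCP to the fingertips, in mm); z points along the fingers, y is the direction in which the jaws open and shut (so a half turn about z gives the same grasp; the last joint's range is limited). The gripper opens to 93 mm and grips with 3 to 60 N. Pads are 15 mm wide; open, the fingers measure 128 mm over their backs; the gripper's body (75 mm by 188 mm) begins 65 mm behind the grasp point.
Start: joints at [1.237, 0.599, -0.003, 1.599, 0.002, 0.943, -0.08], TCP at [184.131, -701.228, 229.618] pointing down, gripper open.
Joint ranges: [-2.57, 2.57], [-0.35, 1.97], [-1.29, 1.29], [0.11, 2.56], [-1.05, 4.19], [0.11, 1.86], [-2.63, 2.63]. Speed limits (rad/s): [2.22, 2.22, 3.01, 3.01, 3.14, 3.14, 3.14].

## Interface

Orientations are given as [roll, pitch, yaw] about the fixed x, y, z axes, in that order (R = Rz(yaw) Ry(pitch) Rx(roll)).
In Python, from plant import arm gives the robot as it stands.
- The arm moves only by the tool play_rows, never from a script. Its argument "increments" is a list of rows, each an object with "delta_pos": the shift along the world's x, y, z in mm, a list of three; "spin": the turn about the world's z in degrees; "hand": the finger opening in mm, from 0 to 93. A call has 1 to 12 rows; each row is the pose to reach, as a shift and turn from the pose commanded when the call began; what a row does not reach only later rows make up. A row lasts 1/10 s, in which the tool goes at most 50 mm and 8.59 degrees, less where a joint would pass 70% of its speed; a pose out of reach is approached as far as the arm can. A call with a gripper value outside its range is refused whole. The fingers move at their own pace and stop on an object; the grip force is fixed at half the most. Time passes only in rows, so rows that repeat a pose let the fingers close. It gives the time, the measured TCP pose, the force and the opening at its end, in the units of the state.
- arm.get_state(): the state, without advancing time (a new reading comes with each control period).
- arm.get_image(name): name is "scene" or "top" or "wrist"; returns a dict with "pixels" (480x640x3 uint8, red, green, blue), "z_map" (480x640 float32, mm along the optical axis (not along the pixel's ray), 0 where there is no reading), "fx", "fy", "cx", "cy" (pixels), "pose" (4x4, takes a point from camera to world coordinates). Camera axes: x right, y down, z forward; pixel columns grow to the right and rows downward; lengths in mm; the calibration is good to about 2 mm. A picture is of the moment at which its call begins.
- arm.finish_job(): hands the job in, once; it reports no verdict.
Trained networks look in a picture, given as the dict that the camera call returned (one of the last four; its "shot" number tells which), for a name from the list of things; names that differ only in an ending like _2 or _b are one class to them, and where a whole thing is asked for, a point or a joint stands for the part that bears it (a point fixed in the world has none). Each returns a list of dicts, best first, with "score" (0 to 1); they miss things now and then, are a little off and sometimes report something else, mostly with a low value. They report only what shows in the picture. A call takes as long as a camera call. They do not tell look-alikes from the thing itself.
- arm.cut_out(picture, thing): "mask" (480x640 bool, what is visible of it).
- arm.pinpoint(picture, thing): "centre" ([x, y, z] in mm, in world coordinates, good to about 4 mm: a listed point, or the origin of a listed thing).
The state is a dict: "clock": time; "qpos": joint angles; "qvel": joint speeds; "joint_torque": joint torques, N m; "eef_pos": TCP position; "tcp_rot": TCP orientation; "ft_force": force on the tool from outside, world axes, zero at the start; "ft_torque": the same for the moment, N m; "finger_gap": opening from 0.0 (shut) to 1.0 (fully open).
Only numpy, scipy, OpenCV 4.12 (cv2) and the standard library are available. Lean on these libraries where they do the work, as an engineer would, in place of code of your own. Each camera call takes 0.05 s, during which the arm holds its last target.

## Task

Make up the two blade-change kits on their wooden boards. On the board with the thick pin goes the ripping-blade kit: put the wide flat flange over the pin, hub up as it lies, then the hex nut over the same pin on top of it, and lay the large set-up block in the recess; on the board with the thin pin goes the grooving kit: the tall round collar over the pin and the small set-up block in the recess. Everything must lie flat and fully down in its place, and the sanding block, the wedge and the wax tin stay where they are.

Things in the scene. Friction and masses are not known exactly. Their poses are not given: they have to be found in the camera images.
- rip_board: Wooden kit board with the THICK pin: 84 (x) by 218 (y) by 18 mm, fixed. Origin: centre of underside. Recess 60 (x) by 136 (y) mm centred at x 0, y -35 mm, floor 10 mm above underside; its long sides are cut away over the middle 56 mm for fingers. Dark wooden pin at x 0, y +73 mm: 22 mm diameter for 34 mm above the board's top, then tapering to 10 mm at its tip, 68 mm above underside.
- groove_board: Wooden kit board with the THIN pin: same size, origin and axes, fixed. Recess 55 (x) by 116 (y) mm centred at x 0, y -35 mm, floor 10 mm above underside; same finger gaps over the middle 56 mm of its long sides. Dark wooden pin at x 0, y +73 mm: 12 mm diameter for 34 mm above the board's top, then tapering to 6 mm at its tip, 68 mm above underside.
- flange: Blade flange: bright steel ring lying flat, 60 mm outer diameter, 30 mm bore; the rim is 12 mm thick, a raised hub of 44 mm diameter makes it 14 mm at the middle. Origin at the centre of its underside, z up. Starts hub up on the table.
- nut: Hex arbor nut: dark steel, 46 mm across flats (53 mm across corners), 18 mm high, 30 mm bore, lying flat. Origin at the centre of its underside, z up; its local x axis is square to a pair of flats (so are the directions at 60 degrees to it).
- collar: Spacer collar: bright steel ring, 44 mm outer diameter, 20 mm bore, 24 mm high, standing on its flat end. Origin at the centre of its underside, z up.
- large_block: Large set-up block: planed wood, 45 mm (local x) by 120 mm (local y) by 25 mm high, lying flat. Origin at the centre of its underside, z up.
- small_block: Small set-up block: planed wood, 40 mm (local x) by 100 mm (local y) by 18 mm high, lying flat. Origin at the centre of its underside, z up.
- sanding_block: Bystander: cork sanding block with a red-brown abrasive sole, 37 mm (local x) by 87 mm (local y) by 24 mm high, among the set-up blocks; leave it where it lies. Origin at the centre of its underside.
- wedge: Bystander: grey hardwood wedge, 26 by 70 by 20 mm, lying between the blade and the fence; leave it. Origin at the centre of its underside. The saw blade (fixed, in the plane y = 0.16 m, x = 0.61 to 0.85 m) stands 75 mm above the table; the rip fence (y = 0.40 to 0.46 m) is 80 mm high: carry things well above them.
- wax_tin: Bystander: round green wax tin, 71 mm in diameter, 36 mm high, on the saw table behind the blocks, before the chrome handwheel; leave it. Origin at the centre of its underside.
Not all that is in view belongs to the job. Leave any purple or red look-alike of the flange alone.

How it is judged (in metres and radians):
At the end, for the whole second after the job is handed in: Thick-pin board: flange flat round the pin, nut flat on it, large block flat in the recess. Thin-pin board: collar flat round the pin, small block flat in the recess. Within 8 mm at the pins, 12 mm in the recesses, 4 mm in height; released, at rest; bystanders moved under 20 mm (x of flange in the frame of rip_board between -0.008 and 0.008 m and y of flange in the frame of rip_board between 0.065 and 0.081 m and z of flange in the frame of rip_board between 0.014 and 0.022 m and angle between each of flange, nut, large_block, collar, small_block's own z axis and vertical below 0.08 rad and linear speed of each of flange, nut, large_block, collar, small_block below 0.02 m/s and contact force between each of flange, nut, large_block, collar, small_block and the fingers below 0.1 N and x of nut in the frame of rip_board between -0.008 and 0.008 m and y of nut in the frame of rip_board between 0.065 and 0.081 m and z of nut in the frame of rip_board between 0.028 and 0.036 m and x of large_block in the frame of rip_board between -0.012 and 0.012 m and y of large_block in the frame of rip_board between -0.047 and -0.023 m and z of large_block in the frame of rip_board between 0.006 and 0.014 m and x of collar in the frame of groove_board between -0.008 and 0.008 m and y of collar in the frame of groove_board between 0.065 and 0.081 m and z of collar in the frame of groove_board between 0.014 and 0.022 m and x of small_block in the frame of groove_board between -0.012 and 0.012 m and y of small_block in the frame of groove_board between -0.047 and -0.023 m and z of small_block in the frame of groove_board between 0.006 and 0.014 m); the robot touches nothing.
It fails at once if the sanding block is moved more than 20 mm (distance of sanding_block from where it was at the start of the episode above 0.02 m).
It fails at once if the wedge is moved more than 20 mm (distance of wedge from where it was at the start of the episode above 0.02 m).
It fails at once if the wax tin is moved more than 20 mm (distance of wax_tin from where it was at the start of the episode above 0.02 m).
It also fails if it takes over 115 s, if anything falls off the work surface, if the arm or the gripper's body presses on something with over 40 N, if the wrist force passes 120 N, or if a joint passes its speed limit or range.

## Working session

There is one attempt and no reset: what is moved stays moved. The work goes in short steps, Python scripts to look and compute and a tool call to move; the robot and the scene stay as the last step left them, time stands still between calls to the robot, and variables do not carry over. Pictures are saved under pics/ and viewed, and the job is handed in when it is done.

Besides the shell and the picture viewer there is one more tool, called after "Emit:" by a JSON object that holds its "op" and its "data". play_rows: Moves the arm, as the interface text tells. Its arguments: {"type":"object","properties":{"increments":{"type":"array","items":{"type":"object","properties":{"delta_pos":{"type":"array","items":{"type":"number"}},"spin":{"type":"number"},"hand":{"type":"number"}}}}},"required":["increments"]}

```bash
ls; mkdir -p pics
cat > h.py <<'E'
import numpy as np, cv2
from plant import arm
def save(n,im): cv2.imwrite(f'pics/{n}.png',cv2.cvtColor(im['pixels'],cv2.COLOR_RGB2BGR))
def world(im):
    z=im['z_map'].astype(float); v,u=np.mgrid[0:480,0:640]
    P=np.stack([(u-im['cx'])/im['fx']*z,(v-im['cy'])/im['fy']*z,z,np.ones_like(z)],-1)
    W=P@np.array(im['pose']).T
    W[z==0]=np.nan
    return W[...,:3]
E
python3 - <<'E'
from h import *
s=arm.get_state(); print(s)
for n in ['scene','top']:
    im=arm.get_image(n); save(n+'0',im); print(n,np.round(im['pose'],3).tolist(),im['fx'])
    np.savez(n+'0.npz',W=world(im),px=im['pixels'])
    for t in "rip_board groove_board flange nut collar large_block small_block sanding_block wedge wax_tin".split():
        r=arm.pinpoint(im,t); print(t,[(np.round(x['centre']).tolist(),round(x['score'],2)) for x in r])
print(arm.get_state()['clock'])
E
```

```text
pics
{'clock': 0.0, 'qpos': array([ 1.23731706,  0.60011891, -0.00253426,  1.60010364,  0.00185093,
        0.9428839 , -0.07979061]), 'qvel': array([-1.49194815e-03, -1.76629627e-04,  7.14107451e-05, -1.60573294e-04,
       -6.36488543e-04, -1.03951475e-03, -3.23064699e-04]), 'joint_torque': array([-6.45041036e-04, -7.65078807e+01,  1.49732988e+00, -2.52357423e+01,
       -5.23828436e-02,  1.69654121e-02,  1.32890382e-04]), 'eef_pos': array([ 183.97771513, -700.8006102 ,  228.77395078]), 'tcp_rot': array([-3.14009109e+00,  1.85307064e-04,  2.56869799e-01]), 'ft_force': array([-0.58290781,  0.4847468 ,  0.5308136 ]), 'ft_torque': array([-0.02611419,  0.04297978,  0.01469212]), 'finger_gap': 0.9989438361920688}
scene [[-0.716, -0.464, 0.522, -67.914], [-0.698, 0.486, -0.526, 642.625], [-0.01, -0.741, -0.672, 869.523], [0.0, 0.0, 0.0, 1.0]] 577.5260819393649
rip_board [([513.0, 305.0, -2.0], 0.88)]
groove_board [([499.0, -324.0, -1.0], 0.55)]
flange [([512.0, 168.0, -1.0], 0.81), ([432.0, -40.0, 2.0], 0.61), ([365.0, 138.0, 1.0], 0.61)]
nut [([444.0, -148.0, 2.0], 0.6)]
collar [([457.0
[... 218 characters left out ...]
, 0.186, 325.473], [-1.0, 0.015, 0.006, -12.377], [-0.009, -0.186, -0.982, 1396.497], [0.0, 0.0, 0.0, 1.0]] 610.0229105436629
rip_board [([512.0, 304.0, -1.0], 0.9), ([432.0, -46.0, 1.0], 0.7)]
groove_board [([499.0, -320.0, 3.0], 0.73), ([458.0, 67.0, 0.0], 0.6)]
flange [([510.0, 161.0, 5.0], 0.87), ([363.0, 133.0, -0.0], 0.8), ([426.0, -43.0, -3.0], 0.75), ([498.0, -321.0, 3.0], 0.71)]
nut [([444.0, -153.0, 1.0], 0.59)]
collar [([441.0, -151.0, 1.0], 0.62), ([461.0, 68.0, -2.0], 0.57)]
large_block [([606.0, 65.0, -2.0], 0.71)]
small_block [([644.0, -59.0, 2.0], 0.98)]
sanding_block [([631.0, -160.0, -5.0], 0.92)]
wedge [([685.0, 271.0, 1.0], 0.81)]
wax_tin [([764.0, -62.0, 3.0], 0.84)]
1.1
```

View pics/scene0.png

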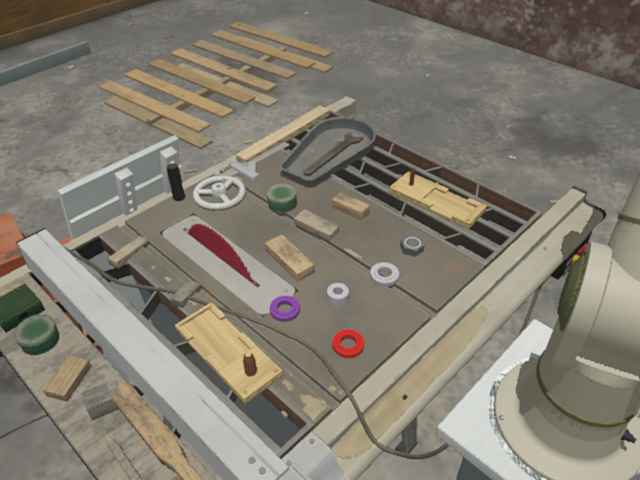

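View pics/top0.png

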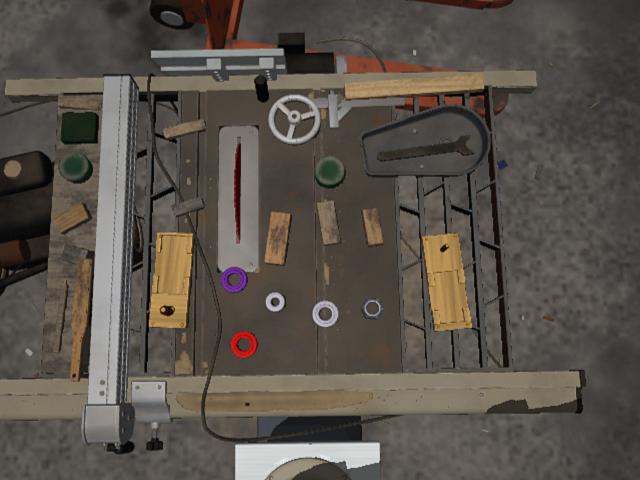

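Top view: the thick-pin board is at left with its pin at (167,310), and the thin-pin board at right with its pin at (445,247). The steel flange is at (324,314), the collar at (275,302) and the nut at (373,309). The blocks are at (278,237), (329,222) and (373,227). Purple and red rings are decoys. Next I'll measure from depth.

```bash
cat > m.py <<'E'
from h import *
import sys
def comp(W,c,r,z0,z1):
    d=np.hypot(W[...,0]-c[0],W[...,1]-c[1])
    m=(d<r)&(W[...,2]>z0)&(W[...,2]<z1)
    n,l,st,ce=cv2.connectedComponentsWithStats(m.astype(np.uint8))
    if n<2: return None
    k=1+np.argmax(st[1:,4]); return W[l==k]
def rect(P):
    r=cv2.minAreaRect(P[:,:2].astype(np.float32)); return np.round(r[0],1),np.round(r[1],1),round(r[2],1)
E
python3 - <<'E'
from m import *
objs=dict(flange=(428,-43),nut=(444,-151),collar=(459,69),large=(608,62),small=(645,-60),sand=(628,-160),wedge=(685,271))
for n in ['top','scene']:
    D=np.load(n+'0.npz');W=D['W']
    m=(np.hypot(W[...,0]-500,W[...,1]+60)<25)
    print(n,'table z',np.nanmedian(W[m][:,2]))
    for k,c in objs.items():
        P=comp(W,c,85 if k in('large','small','sand','wedge') else 42,8,45)
        if P is None: print(k,None);continue
        zt=np.percentile(P[:,2],[50,90,98]); T=P[P[:,2]>zt[1]-4]
        print(k,np.round(zt,1),len(P),'rect top',*rect(T),'mean',np.round(T[:,:2].mean(0),1))
    for k,c in dict(rip=(512,305),groove=(499,-322)).items():
        P=comp(W,c,130,5,25); zt=np.percentile(P[:,2],[10,50,90]); T=P[(P[:,2]>13)]
        print(k,np.round(zt,1),'rect',*rect(T))
        Q=comp(W,c,130,30,80); print(' pin',np.round(Q.mean(0),1),Q[:,2].max(),len(Q), np.round(Q[Q[:,2]>55].mean(0),1))
E
```

```text
top table z -0.009926450284865496
flange [12.9 16.6 19.1] 382 rect top [430.1 -43.9] [56.1 54.1] 58.4 mean [430.3 -44.3]
nut [17.7 21.5 23.5] 242 rect top [ 440.9 -150.6] [48.5 45.1] 24.5 mean [ 440.9 -152.4]
collar [23.6 27.6 31.1] 244 rect top [457.1  67.2] [40.6 40.5] 0.3 mean [457.7  68.1]
large [24.8 28.7 30.8] 1037 rect top [604.   62.3] [ 44.8 119.4] 82.0 mean [602.8  63.6]
small [18.  21.7 23.9] 747 rect top [639.9 -56.2] [99.7 40. ] 8.5 mean [639.7 -56.2]
sand [23.4 27.4 29.7] 598 rect top [ 627.4 -156.9] [83.6 35.6] 7.4 mean [ 626.5 -157. ]
wedge [13.4 19.7 23.5] 276 rect top [679.4 287.6] [28.4 36.8] 21.1 mean [677.1 292.5]
rip [ 7.4 13.2 20.3] rect [511.2 271. ] [154.7 218.4] 87.1
 pin [510.1 408.2  66.8] 79.99563703733611 1150 [510.5 410.4  73.9]
groove [ 7.9 14.7 20.4] rect [ 499.2 -321.3] [218.3  85.5] 5.0
 pin [ 570.  -313.3   53.6] 70.39301086962428 38 [ 570.9 -314.3   63.5]
scene table z 0.7569255008510254
flange [13.1 15.9 17.3] 412 rect top [431.8 -42.4] [58.1 59.3] 13.0 mean [430.7 -41.3]
nut [17.4 20.5 22. ] 296 rect top [ 442.7 -148.3] [49.7 50. ] 79.0 mean [ 442.7 -148.7]
collar [23.3 26.5 28.2] 380 rect top [459.7  70.4] [41.2 44.4] 57.6 mean [458.8  71.1]
large [25.6 28.  29.4] 1107 rect top [605.8  64.5] [ 47.2 123.3] 81.6 mean [604.2  65.3]
small [18.7 21.3 22.8] 657 rect top [642.2 -53.7] [102.9  43.4] 7.7 mean [641.9 -53.3]
sand [23.6 26.7 28. ] 532 rect top [ 629.6 -155. ] [84.8 40. ] 7.2 mean [ 629.  -154.6]
wedge [12.9 19.8 22. ] 408 rect top [680.9 291.3] [26.8 35.6] 23.5 mean [678.5 296. ]
rip [ 9.1 13.3 20.4] rect [513.9 286.1] [129.5 220.9] 86.9
 pin [509.9 415.1  78.5] 79.99596444750125 845 [509.9 415.1  78.5]
groove [ 8.8 14.6 20.2] rect [ 502.6 -319.3] [221.7  90.4] 5.1
 pin [ 572.4 -311.    50.2] 69.65767582436445 66 [ 572.6 -311.5   62.4]
```

Emit:
{"op": "play_rows", "data": {"increments": [{"delta_pos": [0,0,60],"spin": 0,"hand": 93},{"delta_pos": [40,20,80],"spin": -5,"hand": 93},{"delta_pos": [80,60,80],"spin": -10,"hand": 93},{"delta_pos": [110,100,80],"spin": -14.7,"hand": 93},{"delta_pos": [140,140,80],"spin": -14.7,"hand": 93},{"delta_pos": [170,180,80],"spin": -14.7,"hand": 93},{"delta_pos": [200,220,80],"spin": -14.7,"hand": 93},{"delta_pos": [230,260,80],"spin": -14.7,"hand": 93},{"delta_pos": [260,300,80],"spin": -14.7,"hand": 93},{"delta_pos": [290,340,80],"spin": -14.7,"hand": 93},{"delta_pos": [316,380,80],"spin": -14.7,"hand": 93},{"delta_pos": [316,380,80],"spin": -14.7,"hand": 93}]}}

```text
clock: 2.3
eef_pos: [504.1, -314.8, 309.7]
tcp_rot: [-3.139, -0.002, 0.009]
ft_force: [0.5, -0.0, -0.3]
finger_gap: 1.0
```

```bash
cat > shot.py <<'E'
from m import *
import sys
n=sys.argv[1]
s=arm.get_state(); im=arm.get_image('wrist'); save(n,im)
np.savez(n+'.npz',W=world(im),px=im['pixels'],pose=im['pose'],K=[im['fx'],im['fy'],im['cx'],im['cy']])
print(s['clock'],np.round(s['eef_pos'],1),np.round(np.degrees(s['tcp_rot']),2),np.round(s['finger_gap']*93,1),np.round(s['ft_force'],1))
print(np.round(im['pose'],3).tolist(),im['fx'])
E
python3 shot.py w1
```

```text
2.3 [ 504.1 -314.8  309.7] [-1.7986e+02 -1.1000e-01  5.1000e-01] 93.0 [ 0.5 -0.  -0.3]
[[0.01, -0.957, -0.291, 585.48], [-1.0, -0.01, -0.001, -314.257], [-0.002, 0.291, -0.957, 465.027], [0.0, 0.0, 0.0, 1.0]] 428.26516811494395
```

View pics/w1.png

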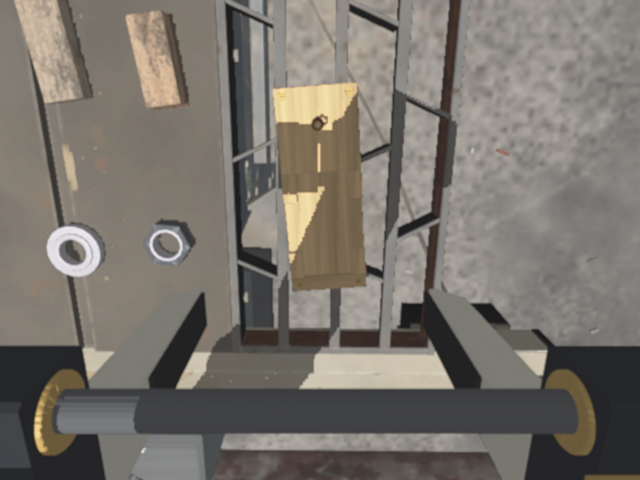

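The wrist view shows the whole thin-pin board, with the pin at (319,122). The nut is at (168,242), the flange at (75,250) and the sanding block at (155,60).

```bash
cat > meas.py <<'E'
from m import *
import sys
def edge_rect(W,c,r,z0,z1):
    P=comp(W,c,r,z0,z1); return rect(P),len(P),np.round(np.percentile(P[:,2],[10,50,90]),1)
def hexfit(P,n=6):
    # angle of flats: hull radius support function
    h=cv2.convexHull(P[:,:2].astype(np.float32))[:,0]
    best=None
    for a in np.arange(0,60,0.5):
        w=[np.ptp(h@[np.cos(np.radians(a+k)),np.sin(np.radians(a+k))]) for k in(0,60,120)]
        if best is None or sum(w)<best[0]: best=(sum(w),a,np.round(w,1))
    a=best[1]; A=[];b=[]
    for k in (0,60,120):
        d=np.array([np.cos(np.radians(a+k)),np.sin(np.radians(a+k))]); p=h@d; A.append(d); b.append((p.max()+p.min())/2)
    return a,best[2],np.round(np.linalg.lstsq(np.array(A),np.array(b),rcond=None)[0],1)
E
python3 - <<'E'
from meas import *
D=np.load('w1.npz');W=D['W']
P=comp(W,(499,-322),130,13,24);print('groove',rect(P),np.median(P[:,2]))
Q=comp(W,(571,-313),40,30,80);print('pin',np.round(Q.mean(0),1),np.round(Q[Q[:,2]>50].mean(0),1),len(Q),Q[:,2].max())
P=comp(W,(441,-150),40,12,30);print('nut',rect(P),hexfit(P),np.percentile(P[:,2],[50,90]))
P=comp(W,(430,-43),42,6,30);print('flange',rect(P),cv2.minEnclosingCircle(P[:,:2].astype(np.float32)),np.percentile(P[:,2],[50,90]))
for k,c in dict(t=(500,-100)).items():
    print(np.nanmedian(W[np.hypot(W[...,0]-c[0],W[...,1]-c[1])<15][:,2]))
E
```

```text
groove (array([ 550.2, -317.7]), array([116.2,  84.1]), 5.0) 18.12436148747321
pin [ 573.  -315.8   62.2] [ 572.9 -315.8   62.8] 96 68.54291966392452
nut (array([ 441.3, -151.7]), array([46.1, 52.1]), 54.6) (np.float64(54.5), array([46.1, 47. , 47. ]), array([ 441. , -151.5])) [18.19454607 19.26741245]
flange (array([430.6, -45.6]), array([59.3, 59.2]), 58.0) ((430.6900329589844, -45.29987716674805), 30.242088317871094) [12.53892235 14.44036156]
0.1267489671172939
```

Emit:
{"op": "play_rows", "data": {"increments": [{"delta_pos": [-10,40,0],"spin": 0,"hand": 80},{"delta_pos": [-20,85,0],"spin": 0,"hand": 80},{"delta_pos": [-35,130,-20],"spin": 0,"hand": 80},{"delta_pos": [-47,175,-50],"spin": 0,"hand": 80},{"delta_pos": [-60,220,-80],"spin": 0,"hand": 80},{"delta_pos": [-73,265,-120],"spin": 0,"hand": 80},{"delta_pos": [-73,270,-160],"spin": 0,"hand": 80},{"delta_pos": [-73,270,-190],"spin": 0,"hand": 80},{"delta_pos": [-73,270,-210],"spin": 0,"hand": 80},{"delta_pos": [-73,270,-210],"spin": 0,"hand": 80},{"delta_pos": [-73,270,-210],"spin": 0,"hand": 80}]}}

```text
clock: 3.45
eef_pos: [427.1, -52.3, 99.9]
tcp_rot: [3.141, 0.001, -0.001]
ft_force: [0.3, -0.3, 0.3]
finger_gap: 0.86
```

```bash
python3 shot.py w2
python3 - <<'E'
from meas import *
s=arm.get_state();print(s['clock'],s['eef_pos'],s['qvel'].round(3),s['qpos'].round(2))
D=np.load('w2.npz');W=D['W']
P=comp(W,(430,-43),42,6,30);print('flange',rect(P),cv2.minEnclosingCircle(P[:,:2].astype(np.float32)),np.percentile(P[:,2],[50,90]))
E
```

```text
3.45 [427.1 -52.3  99.9] [ 1.7997e+02  4.0000e-02 -7.0000e-02] 79.9 [ 0.3 -0.3  0.3]
[[-0.0, -0.956, -0.293, 508.865], [-1.0, 0.001, -0.001, -52.113], [0.001, 0.293, -0.956, 254.921], [0.0, 0.0, 0.0, 1.0]] 428.26516811494395
3.5 [427.5943007  -52.17933199 100.43119134] [ 0.001 -0.019 -0.005 -0.001 -0.001 -0.005 -0.004] [ 0.04  0.49 -0.06  2.37  0.11  0.28 -1.7 ]
flange (array([430.9, -44.7]), array([59.1, 58.8]), 34.4) ((430.8929748535156, -44.776206970214844), 29.927152633666992) [12.50991999 14.37888315]
```

View pics/w2.png

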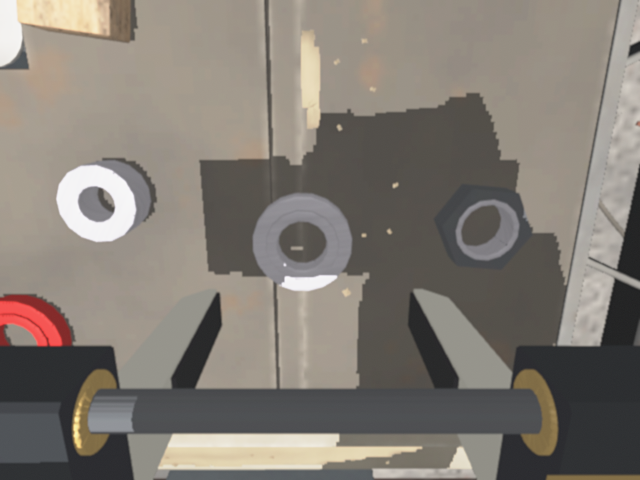

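The flange sits at (302,243) in the picture, directly below the hand. I'll go down and grip it.

Emit:
{"op": "play_rows", "data": {"increments": [{"delta_pos": [3.5,7,-20],"spin": 0,"hand": 80},{"delta_pos": [3.5,7,-45],"spin": 0,"hand": 80},{"delta_pos": [3.5,7,-65],"spin": 0,"hand": 80},{"delta_pos": [3.5,7,-80],"spin": 0,"hand": 80},{"delta_pos": [3.5,7,-86.5],"spin": 0,"hand": 80},{"delta_pos": [3.5,7,-86.5],"spin": 0,"hand": 80},{"delta_pos": [3.5,7,-86.5],"spin": 0,"hand": 50},{"delta_pos": [3.5,7,-86.5],"spin": 0,"hand": 50},{"delta_pos": [3.5,7,-86.5],"spin": 0,"hand": 50},{"delta_pos": [3.5,7,-86.5],"spin": 0,"hand": 50},{"delta_pos": [3.5,7,-86.5],"spin": 0,"hand": 50},{"delta_pos": [3.5,7,-86.5],"spin": 0,"hand": 50}]}}

```text
clock: 4.7
eef_pos: [431.7, -45.0, 14.4]
tcp_rot: [3.14, -0.001, -0.005]
ft_force: [1.1, -1.7, 8.5]
finger_gap: 0.637
```

Emit:
{"op": "play_rows", "data": {"increments": [{"delta_pos": [0,0,15],"spin": 0,"hand": 50},{"delta_pos": [0,0,40],"spin": 0,"hand": 50},{"delta_pos": [2,10,80],"spin": 0,"hand": 50},{"delta_pos": [6,35,120],"spin": 0,"hand": 50},{"delta_pos": [12,75,150],"spin": 0,"hand": 50},{"delta_pos": [18,115,175],"spin": 0,"hand": 50},{"delta_pos": [25,160,195],"spin": 0,"hand": 50},{"delta_pos": [32,205,210],"spin": 0,"hand": 50},{"delta_pos": [39,250,220],"spin": 0,"hand": 50},{"delta_pos": [45,290,230],"spin": 0,"hand": 50},{"delta_pos": [49,320,230],"spin": 0,"hand": 50},{"delta_pos": [49,335,230],"spin": 0,"hand": 50}]}}

```text
clock: 5.9
eef_pos: [479.0, 294.2, 244.2]
tcp_rot: [-3.139, 0.002, -0.001]
ft_force: [0.0, -0.1, -2.2]
finger_gap: 0.637
```

Emit:
{"op": "play_rows", "data": {"increments": [{"delta_pos": [0,0,0],"spin": 0,"hand": 50},{"delta_pos": [0,0,0],"spin": 0,"hand": 50}]}}

```text
clock: 6.1
eef_pos: [479.0, 290.3, 243.4]
tcp_rot: [3.141, 0.002, -0.001]
ft_force: [0.2, -0.5, -2.3]
finger_gap: 0.638
```

```bash
python3 shot.py w3
python3 - <<'E'
from meas import *
D=np.load('w3.npz');W=D['W']
M=(abs(W[...,0]-512)<125)&(abs(W[...,1]-304)<60)&(W[...,2]>13)&(W[...,2]<23)
P=W[M];print('rip all',rect(P))
P=comp(W,(512,304),130,13,23);print('rip comp',rect(P),np.median(P[:,2]))
Q=comp(W,(435,310),45,30,80)
print('pin',np.round(Q.mean(0),1),len(Q),Q[:,2].max())
for a,b in((30,40),(40,50),(50,60),(60,75)):
    q=Q[(Q[:,2]>a)&(Q[:,2]<b)]; print(a,len(q),q.mean(0).round(1),q.min(0).round(1),q.max(0).round(1)) if len(q) else 0
E
```

```text
6.1 [479.  290.3 243.4] [ 1.7996e+02  1.1000e-01 -4.0000e-02] 59.3 [ 0.2 -0.5 -2.3]
[[-0.0, -0.956, -0.295, 560.948], [-1.0, 0.0, -0.001, 290.463], [0.001, 0.295, -0.956, 398.314], [0.0, 0.0, 0.0, 1.0]] 428.26516811494395
rip all (array([513.6, 305.9]), array([ 84.1, 218.1]), 86.8)
rip comp (array([462.7, 308.6]), array([ 84.2, 116.1]), 86.9) 18.136224108487113
pin [449.6 310.5  45. ] 219 61.09560980875051
30 74 [449.4 309.   34.9] [442.3 299.7  30.1] [451.9 320.4  39.7]
40 68 [449.9 310.3  45.1] [442.5 301.9  40.3] [451.9 320.4  50. ]
50 75 [449.5 312.1  54.6] [444.3 303.4  50.5] [451.8 319.5  60. ]
60 2 [449.3 313.5  60.7] [449.1 313.   60.2] [449.4 313.9  61.1]
```

View pics/w3.png

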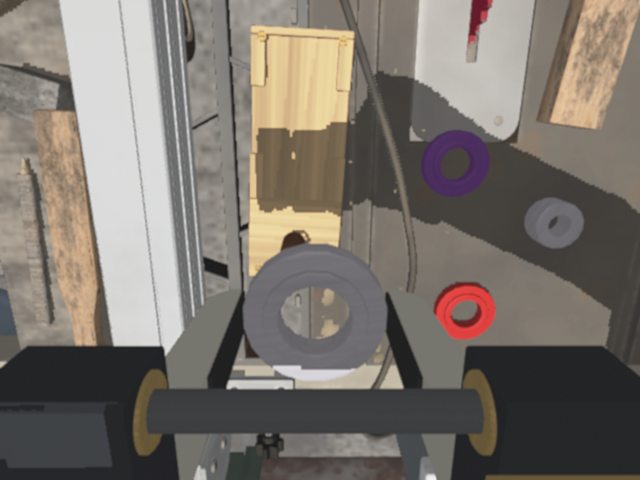

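The flange is gripped, and the pin top shows at (293,240) just ahead of it. From the board fit the pin axis is at (440.7, 310.0). Next I'll find the flange's offset in the hand.

Run:
```python
from meas import *
D=np.load('w3.npz');W=D['W']
m=np.zeros((480,640),bool); m[240:385,240:390]=True
M=m&(W[...,2]>225)&(W[...,2]<262)&(abs(W[...,1]-290.3)<40)
Z=W[M][:,2];print(np.histogram(Z,bins=range(225,263,3)))
P=W[M&(W[...,2]<252)]; print(P.min(0),P.max(0))
# bore: fit via circle of hub top inner edge
T=W[M]; print(rect(T),cv2.minEnclosingCircle(T[:,:2].astype(np.float32)))
```

```text
(array([   0,   87,  537,  570, 1282, 9279, 1467,   36,    0,    0,    0,
          0]), array([225, 228, 231, 234, 237, 240, 243, 246, 249, 252, 255, 258, 261]))
[448.66878731 259.0338267  228.5400897 ] [508.14286176 321.57612877 248.53334186]
(array([478. , 290.1]), array([60.3, 59.9]), 41.2) ((480.4498596191406, 290.30450439453125), 32.15718078613281)
```

Emit:
{"op": "play_rows", "data": {"increments": [{"delta_pos": [-20,10,-20],"spin": 0,"hand": 50},{"delta_pos": [-37.5,19.5,-60],"spin": 0,"hand": 50},{"delta_pos": [-37.5,19.5,-100],"spin": 0,"hand": 50},{"delta_pos": [-37.5,19.5,-130],"spin": 0,"hand": 50},{"delta_pos": [-37.5,19.5,-130],"spin": 0,"hand": 50},{"delta_pos": [-37.5,19.5,-130],"spin": 0,"hand": 50}]}}

```text
clock: 6.75
eef_pos: [442.5, 309.5, 113.8]
tcp_rot: [3.141, 0.002, -0.001]
ft_force: [-0.1, -0.5, -2.5]
finger_gap: 0.637
```

```bash
python3 shot.py w4
```

```text
6.75 [442.5 309.5 113.8] [ 1.7996e+02  9.0000e-02 -7.0000e-02] 59.3 [-0.1 -0.5 -2.5]
[[-0.0, -0.956, -0.294, 524.34], [-1.0, 0.001, -0.001, 309.638], [0.001, 0.294, -0.956, 268.794], [0.0, 0.0, 0.0, 1.0]] 428.26516811494395
```

View pics/w4.png

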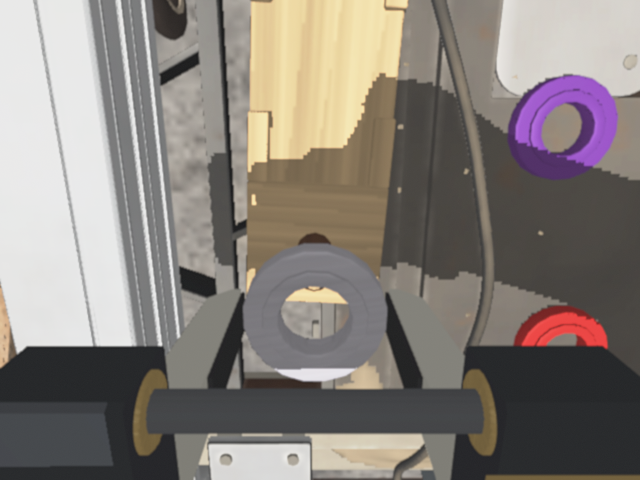

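Run:
```python
import cv2
a=cv2.imread('pics/w4.png')[225:315,260:370]; cv2.imwrite('pics/w4z.png',cv2.resize(a,None,fx=7,fy=6,interpolation=cv2.INTER_NEAREST))
from meas import *
D=np.load('w4.npz');W=D['W'];print(D['K'])
Q=W[230:300,290:340].reshape(-1,3);q=Q[(Q[:,2]>30)&(Q[:,2]<75)]
for a,b in((30,40),(40,50),(50,60),(60,66),(66,75)):
    k=q[(q[:,2]>a)&(q[:,2]<b)]; print(a,len(k),k.mean(0).round(1),k.min(0).round(1),k.max(0).round(1)) if len(k) else 0
```

```text
[428.26516811 428.26516811 314.56418378 239.28304229]
30 95 [450.8 309.8  34.2] [448.1 302.8  30.1] [452.  317.4  39.8]
40 1 [452.  309.8  40.9] [452.  309.8  40.9] [452.  309.8  40.9]
60 24 [433.9 309.4  63.4] [431.8 305.1  60.9] [435.5 314.5  65.7]
66 7 [435.7 310.7  66.9] [434.6 306.7  66. ] [437.  313.4  68.8]
```

View pics/w4z.png

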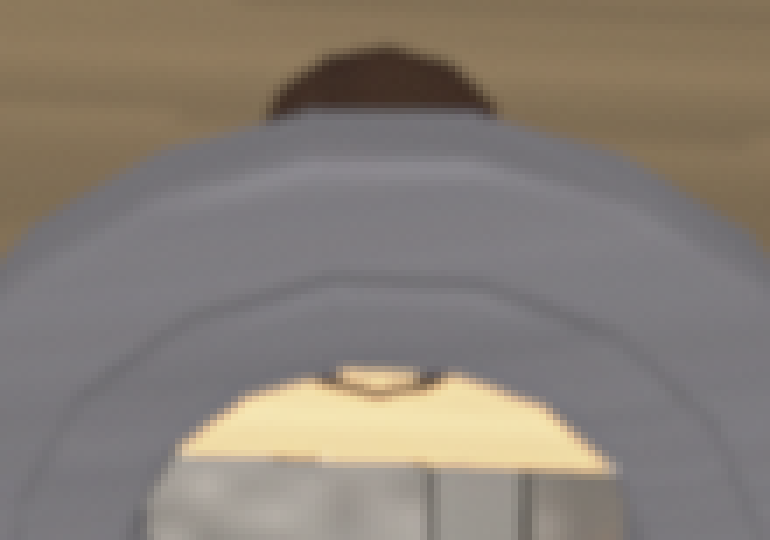

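Emit:
{"op": "play_rows", "data": {"increments": [{"delta_pos": [-1,0.5,-15],"spin": 0,"hand": 50},{"delta_pos": [-1,0.5,-35],"spin": 0,"hand": 50},{"delta_pos": [-1,0.5,-55],"spin": 0,"hand": 50},{"delta_pos": [-1,0.5,-70],"spin": 0,"hand": 50},{"delta_pos": [-1,0.5,-79],"spin": 0,"hand": 50},{"delta_pos": [-1,0.5,-80],"spin": 0,"hand": 50},{"delta_pos": [-1,0.5,-80],"spin": 0,"hand": 50}]}}

```text
clock: 7.5
eef_pos: [442.0, 310.8, 34.4]
tcp_rot: [-3.141, -0.0, -0.0]
ft_force: [-0.1, -0.3, -1.4]
finger_gap: 0.638
```

Emit:
{"op": "play_rows", "data": {"increments": [{"delta_pos": [0,0,-0.5],"spin": 0,"hand": 66},{"delta_pos": [0,0,-0.5],"spin": 0,"hand": 75},{"delta_pos": [0,0,-0.5],"spin": 0,"hand": 75},{"delta_pos": [0,0,0],"spin": 0,"hand": 75},{"delta_pos": [0,0,30],"spin": 0,"hand": 75},{"delta_pos": [0,0,75],"spin": 0,"hand": 75},{"delta_pos": [0,0,120],"spin": 0,"hand": 75},{"delta_pos": [-10,0,165],"spin": 0,"hand": 75},{"delta_pos": [-10,0,200],"spin": 0,"hand": 75},{"delta_pos": [-10,0,200],"spin": 0,"hand": 75}]}}

```text
clock: 8.5
eef_pos: [432.8, 312.2, 238.3]
tcp_rot: [-3.137, -0.006, 0.0]
ft_force: [0.1, 0.3, 0.3]
finger_gap: 0.803
```

```bash
python3 shot.py w5
python3 - <<'E'
from meas import *
D=np.load('w5.npz');W=D['W']
P=comp(W,(440.7,310),45,25,35);print('flange',rect(P),np.percentile(P[:,2],[10,50,90]))
P=comp(W,(457,68),40,10,35);
if P is not None: print('collar',rect(P),np.percentile(P[:,2],[50,90]))
E
```

```text
8.5 [432.8 312.2 238.3] [-1.7972e+02 -3.3000e-01  1.0000e-02] 74.7 [0.1 0.3 0.3]
[[0.001, -0.958, -0.287, 513.499], [-1.0, -0.002, 0.004, 311.608], [-0.005, 0.287, -0.958, 393.887], [0.0, 0.0, 0.0, 1.0]] 428.26516811494395
flange (array([441.2, 311.2]), array([58.8, 59. ]), 1.3) [29.12213878 30.57148273 32.4524082 ]
collar (array([458.6,  69. ]), array([44.1, 43. ]), 72.4) [23.65655881 24.92466632]
```

View pics/w5.png

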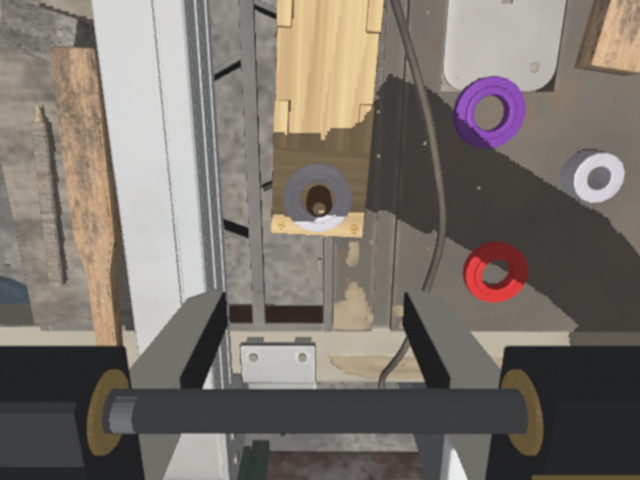

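The flange sits flat on its pin at (318,198), centre (441,311), rim height 30.5. The nut is next.

Emit:
{"op": "play_rows", "data": {"increments": [{"delta_pos": [20,-40,0],"spin": 5,"hand": 75},{"delta_pos": [40,-80,0],"spin": 10,"hand": 75},{"delta_pos": [50,-125,0],"spin": 15,"hand": 75},{"delta_pos": [50,-170,0],"spin": 20,"hand": 75},{"delta_pos": [50,-215,0],"spin": 24.5,"hand": 75},{"delta_pos": [50,-260,0],"spin": 24.5,"hand": 75},{"delta_pos": [50,-305,-20],"spin": 24.5,"hand": 75},{"delta_pos": [45,-350,-40],"spin": 24.5,"hand": 75},{"delta_pos": [35,-395,-70],"spin": 24.5,"hand": 75},{"delta_pos": [20,-435,-100],"spin": 24.5,"hand": 75},{"delta_pos": [10,-462,-120],"spin": 24.5,"hand": 75},{"delta_pos": [10,-462,-120],"spin": 24.5,"hand": 75}]}}

```text
clock: 9.75
eef_pos: [436.8, -154.9, 109.8]
tcp_rot: [-3.138, 0.008, 0.422]
ft_force: [0.1, 0.5, -0.6]
finger_gap: 0.808
```

Emit:
{"op": "play_rows", "data": {"increments": [{"delta_pos": [0,0,0],"spin": 0,"hand": 75},{"delta_pos": [0,0,0],"spin": 0,"hand": 75}]}}

```text
clock: 9.95
eef_pos: [441.9, -150.2, 113.4]
tcp_rot: [-3.141, 0.0, 0.429]
ft_force: [-0.2, 1.0, -0.3]
finger_gap: 0.806
```

```bash
python3 shot.py w6
python3 - <<'E'
from meas import *
D=np.load('w6.npz');W=D['W']
P=comp(W,(441,-150),40,14,22);print('nut',rect(P),hexfit(P),np.percentile(P[:,2],[50,90]))
E
```

```text
9.95 [ 441.9 -150.2  113.4] [-1.7996e+02  2.0000e-02  2.4590e+01] 75.0 [-0.2  1.  -0.3]
[[0.417, -0.869, -0.267, 516.164], [-0.909, -0.399, -0.121, -116.209], [-0.001, 0.293, -0.956, 268.506], [0.0, 0.0, 0.0, 1.0]] 428.26516811494395
nut (array([ 441.5, -151.3]), array([52.8, 46.2]), 24.4) (np.float64(55.0), array([46.5, 46.3, 46.6]), array([ 441.4, -151.4])) [18.15273854 19.05252624]
```

View pics/w6.png

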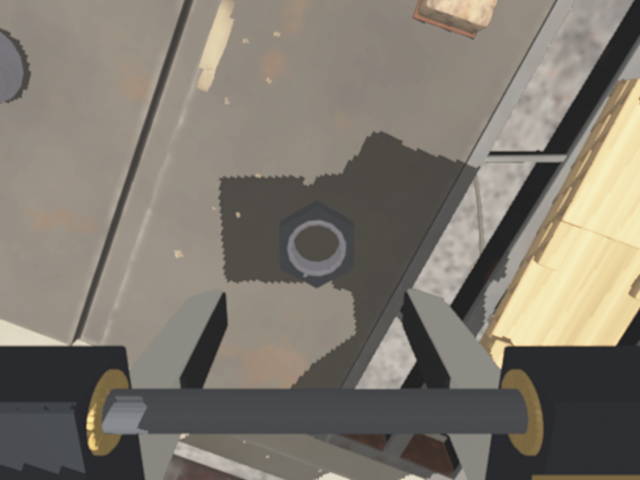

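The nut is at (316,243) with a pair of flats facing the jaws.

Emit:
{"op": "play_rows", "data": {"increments": [{"delta_pos": [-0.5,-1,-25],"spin": 0,"hand": 75},{"delta_pos": [-0.5,-1,-55],"spin": 0,"hand": 75},{"delta_pos": [-0.5,-1,-80],"spin": 0,"hand": 75},{"delta_pos": [-0.5,-1,-94],"spin": 0,"hand": 75},{"delta_pos": [-0.5,-1,-97.5],"spin": 0,"hand": 75},{"delta_pos": [-0.5,-1,-97.5],"spin": 0,"hand": 75},{"delta_pos": [-0.5,-1,-97.5],"spin": 0,"hand": 35},{"delta_pos": [-0.5,-1,-97.5],"spin": 0,"hand": 35},{"delta_pos": [-0.5,-1,-97.5],"spin": 0,"hand": 35},{"delta_pos": [-0.5,-1,-97.5],"spin": 0,"hand": 35},{"delta_pos": [-0.5,-1,-97.5],"spin": 0,"hand": 35},{"delta_pos": [-0.5,-1,-97.5],"spin": 0,"hand": 35}]}}

```text
clock: 11.2
eef_pos: [441.1, -152.5, 16.4]
tcp_rot: [3.141, 0.0, 0.428]
ft_force: [-0.5, 0.2, 6.9]
finger_gap: 0.487
```

Emit:
{"op": "play_rows", "data": {"increments": [{"delta_pos": [0,0,30],"spin": 0,"hand": 35},{"delta_pos": [10,20,70],"spin": 0,"hand": 35},{"delta_pos": [30,60,105],"spin": 0,"hand": 35},{"delta_pos": [45,105,125],"spin": 0,"hand": 35},{"delta_pos": [50,150,125],"spin": 0,"hand": 35},{"delta_pos": [50,195,125],"spin": 0,"hand": 35},{"delta_pos": [50,240,125],"spin": 0,"hand": 35},{"delta_pos": [45,285,125],"spin": 0,"hand": 35},{"delta_pos": [30,330,125],"spin": 0,"hand": 35},{"delta_pos": [15,375,125],"spin": 0,"hand": 35},{"delta_pos": [5,420,125],"spin": 0,"hand": 35},{"delta_pos": [0,455,125],"spin": 0,"hand": 35}]}}

```text
clock: 12.4
eef_pos: [439.3, 305.5, 141.0]
tcp_rot: [-3.141, 0.001, 0.43]
ft_force: [1.2, -0.4, -1.8]
finger_gap: 0.491
```

Emit:
{"op": "play_rows", "data": {"increments": [{"delta_pos": [0,7,-20],"spin": 0,"hand": 35},{"delta_pos": [0,7,-20],"spin": 0,"hand": 35},{"delta_pos": [0,7,-20],"spin": 0,"hand": 35},{"delta_pos": [0,7,-20],"spin": 0,"hand": 35}]}}

```text
clock: 12.8
eef_pos: [441.3, 308.3, 121.4]
tcp_rot: [3.141, 0.001, 0.426]
ft_force: [-0.3, -0.0, -2.0]
finger_gap: 0.488
```

```bash
python3 shot.py w7
python3 - <<'E'
from meas import *
D=np.load('w7.npz');W=D['W']
s=arm.get_state();e=s['eef_pos']
P=comp(W,e,32,e[2]-1.5,e[2]+6);print('nut',e.round(1),rect(P),hexfit(P),np.percentile(P[:,2],[50,90]))
E
```

```text
12.8 [441.3 308.3 121.4] [1.7996e+02 6.0000e-02 2.4420e+01] 45.4 [-0.3 -0.  -2. ]
[[0.414, -0.87, -0.267, 515.682], [-0.91, -0.396, -0.122, 342.35], [0.001, 0.294, -0.956, 276.385], [0.0, 0.0, 0.0, 1.0]] 428.26516811494395
nut [441.4 308.4 121.5] (array([443.8, 307.5]), array([46.7, 57.1]), 54.9) (np.float64(55.0), array([46.8, 61.6, 47.2]), array([441.9, 308.6])) [123.06494766 123.92592552]
```

View pics/w7.png

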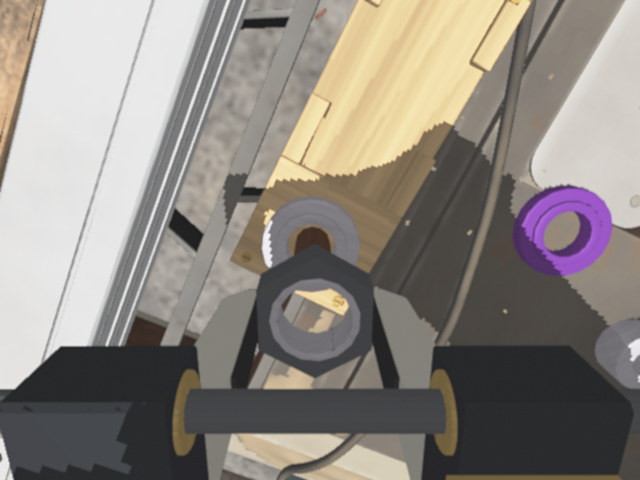

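The nut is level in the jaws at (315,310), with the pin and flange just behind at (313,240). Lowering it.

Emit:
{"op": "play_rows", "data": {"increments": [{"delta_pos": [-0.5,1.5,-20],"spin": 0,"hand": 35},{"delta_pos": [-0.5,1.5,-40],"spin": 0,"hand": 35},{"delta_pos": [-0.5,1.5,-58],"spin": 0,"hand": 35},{"delta_pos": [-0.5,1.5,-70],"spin": 0,"hand": 35},{"delta_pos": [-0.5,1.5,-72.5],"spin": 0,"hand": 35},{"delta_pos": [-0.5,1.5,-72.5],"spin": 0,"hand": 35},{"delta_pos": [-0.5,1.5,-72.5],"spin": 0,"hand": 35}]}}

```text
clock: 13.55
eef_pos: [440.9, 311.0, 49.0]
tcp_rot: [-3.141, -0.0, 0.427]
ft_force: [-0.2, -0.1, -0.7]
finger_gap: 0.493
```

Emit:
{"op": "play_rows", "data": {"increments": [{"delta_pos": [0,0,-0.5],"spin": 0,"hand": 52},{"delta_pos": [0,0,-0.5],"spin": 0,"hand": 62},{"delta_pos": [0,0,-0.5],"spin": 0,"hand": 65},{"delta_pos": [0,0,0],"spin": 0,"hand": 65},{"delta_pos": [0,0,30],"spin": 0,"hand": 65},{"delta_pos": [0,0,75],"spin": 0,"hand": 65},{"delta_pos": [0,0,120],"spin": 0,"hand": 65},{"delta_pos": [-8,0,165],"spin": -6,"hand": 65},{"delta_pos": [-8,0,190],"spin": -12,"hand": 65},{"delta_pos": [-8,0,190],"spin": -18,"hand": 65},{"delta_pos": [-8,0,190],"spin": -24,"hand": 65}]}}

```text
clock: 14.65
eef_pos: [432.7, 311.3, 239.9]
tcp_rot: [-3.14, -0.001, 0.005]
ft_force: [-0.5, -0.2, 0.4]
finger_gap: 0.7
```

```bash
python3 shot.py w8
python3 - <<'E'
from meas import *
D=np.load('w8.npz');W=D['W']
P=comp(W,(440.7,310),45,43,54);print('nut+pin',rect(P),np.percentile(P[:,2],[10,50,90]),hexfit(P))
P=comp(W,(440.7,310),45,25,35);print('flange',rect(P),np.percentile(P[:,2],[10,50,90]))
E
```

```text
14.65 [432.7 311.3 239.9] [-1.7991e+02 -8.0000e-02  2.6000e-01] 65.1 [-0.5 -0.2  0.4]
[[0.005, -0.957, -0.291, 514.087], [-1.0, -0.005, -0.0, 311.613], [-0.001, 0.291, -0.957, 395.107], [0.0, 0.0, 0.0, 1.0]] 428.26516811494395
nut+pin (array([441.3, 311.7]), array([52. , 46.3]), 84.6) [48.93223204 50.16327398 51.16549089] (np.float64(54.5), array([46.2, 46.1, 46.4]), array([441.3, 311.6]))
flange (array([443.7, 310.5]), array([59.3, 53.7]), 82.4) [28.70322231 29.94522724 31.07700891]
```

View pics/w8.png

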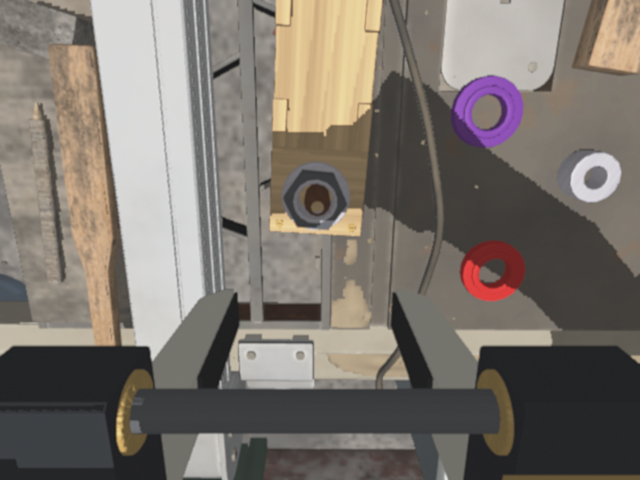

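The nut is flat on the flange at (317,197), with its top at 50 mm as expected. Moving on to the large block.

Emit:
{"op": "play_rows", "data": {"increments": [{"delta_pos": [25,-35,0],"spin": -4,"hand": 75},{"delta_pos": [50,-75,0],"spin": -8,"hand": 75},{"delta_pos": [75,-115,0],"spin": -8,"hand": 75},{"delta_pos": [100,-155,0],"spin": -8,"hand": 75},{"delta_pos": [125,-195,0],"spin": -8,"hand": 75},{"delta_pos": [150,-235,-20],"spin": -8,"hand": 75},{"delta_pos": [165,-247,-60],"spin": -8,"hand": 75},{"delta_pos": [165,-247,-60],"spin": -8,"hand": 75},{"delta_pos": [165,-247,-60],"spin": -8,"hand": 75},{"delta_pos": [165,-247,-60],"spin": -8,"hand": 75}]}}

```text
clock: 15.7
eef_pos: [597.2, 65.8, 179.6]
tcp_rot: [-3.141, 0.0, -0.128]
ft_force: [-0.0, -0.8, 0.2]
finger_gap: 0.806
```

```bash
python3 shot.py w9
python3 - <<'E'
from meas import *
D=np.load('w9.npz');W=D['W']
P=comp(W,(604,63),80,20,30);print('large',rect(P),np.percentile(P[:,2],[10,50,90]))
P=comp(W,(640,-55),70,13,23);print('small',rect(P),np.percentile(P[:,2],[10,50,90]))
E
```

```text
15.7 [597.2  65.8 179.6] [-1.7994e+02  1.0000e-02 -7.3300e+00] 75.0 [-0.  -0.8  0.2]
[[-0.127, -0.948, -0.29, 678.115], [-0.992, 0.121, 0.038, 55.437], [-0.001, 0.293, -0.956, 334.711], [0.0, 0.0, 0.0, 1.0]] 428.26516811494395
large (array([605.1,  62.2]), array([ 45.1, 120.2]), 82.1) [24.21610126 25.13642371 26.03803732]
small (array([641.2, -56.2]), array([100. ,  40.7]), 8.2) [17.11185153 18.12218691 19.07286932]
```

View pics/w9.png

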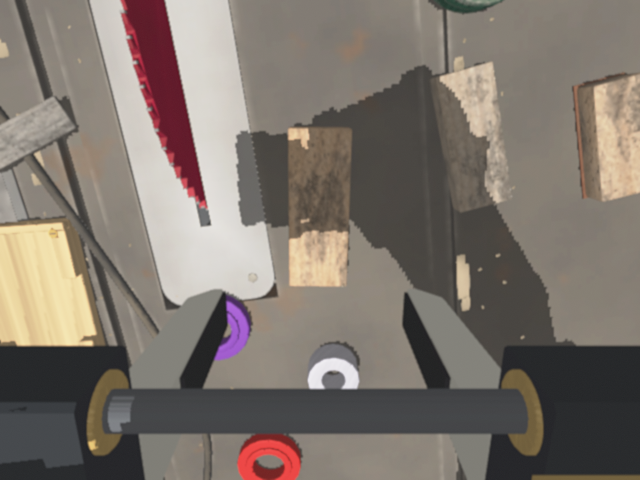

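The large block is at (319,205) and measures 45×120×25 as listed.

Emit:
{"op": "play_rows", "data": {"increments": [{"delta_pos": [8,-3.5,-45],"spin": -0.5,"hand": 75},{"delta_pos": [8,-3.5,-90],"spin": -0.5,"hand": 75},{"delta_pos": [8,-3.5,-125],"spin": -0.5,"hand": 75},{"delta_pos": [8,-3.5,-150],"spin": -0.5,"hand": 75},{"delta_pos": [8,-3.5,-159.5],"spin": -0.5,"hand": 75},{"delta_pos": [8,-3.5,-159.5],"spin": -0.5,"hand": 75},{"delta_pos": [8,-3.5,-159.5],"spin": -0.5,"hand": 35},{"delta_pos": [8,-3.5,-159.5],"spin": -0.5,"hand": 35},{"delta_pos": [8,-3.5,-159.5],"spin": -0.5,"hand": 35},{"delta_pos": [8,-3.5,-159.5],"spin": -0.5,"hand": 35},{"delta_pos": [8,-3.5,-159.5],"spin": -0.5,"hand": 35}]}}

```text
clock: 16.85
eef_pos: [605.9, 60.8, 19.8]
tcp_rot: [-3.141, -0.0, -0.139]
ft_force: [-0.3, -0.4, 6.3]
finger_gap: 0.48
```

Emit:
{"op": "play_rows", "data": {"increments": [{"delta_pos": [0,0,30],"spin": 0,"hand": 35},{"delta_pos": [0,0,75],"spin": 0,"hand": 35},{"delta_pos": [-10,10,120],"spin": 0,"hand": 35},{"delta_pos": [-30,35,140],"spin": 0,"hand": 35},{"delta_pos": [-45,70,140],"spin": 2,"hand": 35},{"delta_pos": [-57,110,140],"spin": 4.7,"hand": 35},{"delta_pos": [-57,155,140],"spin": 4.7,"hand": 35},{"delta_pos": [-57,200,140],"spin": 4.7,"hand": 35},{"delta_pos": [-57,243,120],"spin": 4.7,"hand": 35},{"delta_pos": [-57,243,100],"spin": 4.7,"hand": 35},{"delta_pos": [-57,243,100],"spin": 4.7,"hand": 35},{"delta_pos": [-57,243,100],"spin": 4.7,"hand": 35}]}}

```text
clock: 18.05
eef_pos: [548.3, 302.5, 118.9]
tcp_rot: [3.14, 0.002, -0.058]
ft_force: [0.4, -0.3, -0.6]
finger_gap: 0.476
```

```bash
python3 shot.py w10
python3 - <<'E'
from meas import *
D=np.load('w10.npz');W=D['W']
s=arm.get_state();e=s['eef_pos'];print(e)
P=comp(W,e,80,e[2]-12,e[2]+12);print('large',rect(P),np.percentile(P[:,2],[10,50,90]))
E
```

```text
18.05 [548.3 302.5 118.9] [ 1.7991e+02  9.0000e-02 -3.3300e+00] 44.2 [ 0.4 -0.3 -0.6]
[[-0.057, -0.954, -0.294, 630.007], [-0.998, 0.055, 0.015, 298.161], [0.002, 0.294, -0.956, 273.833], [0.0, 0.0, 0.0, 1.0]] 428.26516811494395
[548.85683425 302.38819848 119.52993805]
large (array([563.6, 301.5]), array([74.8, 88.3]), 86.9) [123.09148572 124.08099824 124.94671017]
```

View pics/w10.png

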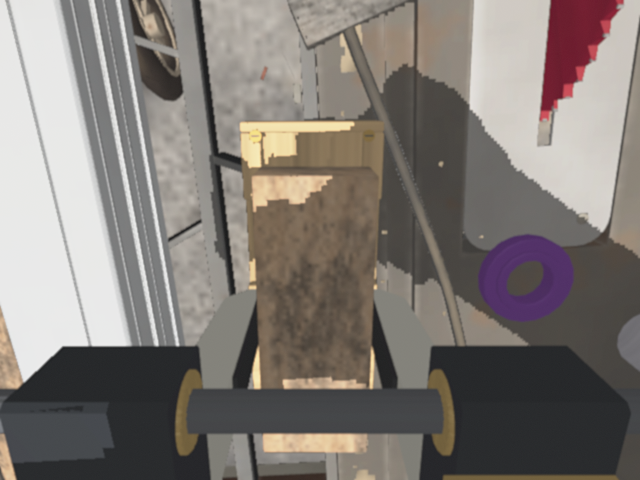

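Emit:
{"op": "play_rows", "data": {"increments": [{"delta_pos": [0.5,1.5,-25],"spin": 0,"hand": 35},{"delta_pos": [0.5,1.5,-50],"spin": 0,"hand": 35},{"delta_pos": [0.5,1.5,-70],"spin": 0,"hand": 35},{"delta_pos": [0.5,1.5,-82],"spin": 0,"hand": 35},{"delta_pos": [0.5,1.5,-88],"spin": 0,"hand": 35},{"delta_pos": [0.5,1.5,-89],"spin": 0,"hand": 35},{"delta_pos": [0.5,1.5,-89],"spin": 0,"hand": 35}]}}

```text
clock: 18.8
eef_pos: [549.5, 305.2, 30.8]
tcp_rot: [-3.141, -0.0, -0.058]
ft_force: [-0.1, 0.6, -0.7]
finger_gap: 0.484
```

Emit:
{"op": "play_rows", "data": {"increments": [{"delta_pos": [0,0,-0.5],"spin": 0,"hand": 52},{"delta_pos": [0,0,-0.5],"spin": 0,"hand": 60},{"delta_pos": [0,0,0],"spin": 0,"hand": 65},{"delta_pos": [0,0,5],"spin": 0,"hand": 65},{"delta_pos": [0,0,40],"spin": 0,"hand": 65},{"delta_pos": [0,0,85],"spin": 0,"hand": 65},{"delta_pos": [-30,-20,130],"spin": 0,"hand": 65},{"delta_pos": [-60,-50,170],"spin": 0,"hand": 65},{"delta_pos": [-80,-80,200],"spin": 0,"hand": 65},{"delta_pos": [-80,-80,200],"spin": 0,"hand": 65},{"delta_pos": [-80,-80,200],"spin": 0,"hand": 65}]}}

```text
clock: 19.9
eef_pos: [469.1, 224.4, 232.0]
tcp_rot: [-3.14, -0.002, -0.059]
ft_force: [0.6, 0.4, 0.5]
finger_gap: 0.694
```

```bash
python3 shot.py w11
python3 - <<'E'
from meas import *
D=np.load('w11.npz');W=D['W']
P=comp(W,(548.5,304),80,27,42);print('large',rect(P),np.percentile(P[:,2],[10,50,90]))
P=comp(W,(440.7,310),45,43,54);print('nut',rect(P),np.percentile(P[:,2],[10,50,90]))
P=comp(W,(458,68),40,18,30);
if P is not None: print('collar',rect(P),np.percentile(P[:,2],[50,90]))
E
```

```text
19.9 [469.1 224.4 232. ] [-1.7991e+02 -1.4000e-01 -3.3600e+00] 64.5 [0.6 0.4 0.5]
[[-0.058, -0.955, -0.29, 550.168], [-0.998, 0.055, 0.018, 219.553], [-0.001, 0.29, -0.957, 387.319], [0.0, 0.0, 0.0, 1.0]] 428.26516811494395
large (array([548.6, 305.5]), array([ 45.8, 119.3]), 86.9) [33.96337165 35.04875845 36.04929387]
nut (array([441.4, 311.4]), array([46. , 52.6]), 54.4) [47.05076233 50.06623708 51.23609943]
collar (array([458.6,  69. ]), array([43.1, 42.6]), 6.3) [23.95125499 25.01756146]
```

View pics/w11.png

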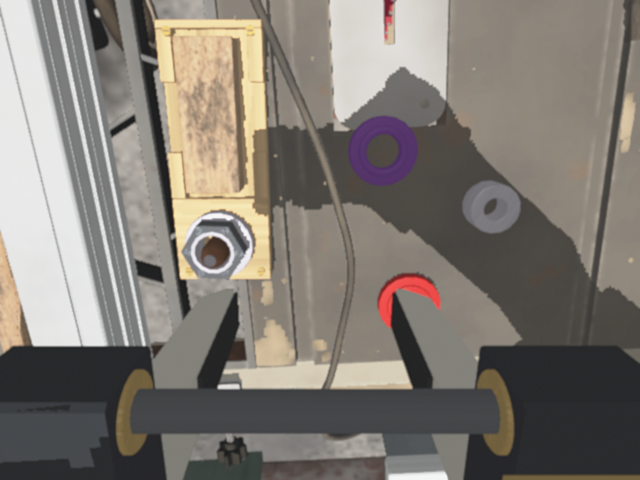

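The rip kit is seated: the block top is at 35 and the nut top at 50. Now the collar, at (491,207) in the picture.

Emit:
{"op": "play_rows", "data": {"increments": [{"delta_pos": [0,-40,0],"spin": 3.3,"hand": 75},{"delta_pos": [0,-85,-30],"spin": 3.3,"hand": 75},{"delta_pos": [-5,-125,-70],"spin": 3.3,"hand": 75},{"delta_pos": [-10.5,-155.5,-110],"spin": 3.3,"hand": 75},{"delta_pos": [-10.5,-155.5,-130],"spin": 3.3,"hand": 75},{"delta_pos": [-10.5,-155.5,-130],"spin": 3.3,"hand": 75},{"delta_pos": [-10.5,-155.5,-130],"spin": 3.3,"hand": 75}]}}

```text
clock: 20.65
eef_pos: [458.8, 70.9, 99.1]
tcp_rot: [-3.141, 0.003, 0.001]
ft_force: [0.8, 0.6, -0.5]
finger_gap: 0.809
```

```bash
python3 shot.py w12
python3 - <<'E'
from meas import *
D=np.load('w12.npz');W=D['W']
P=comp(W,(458,68),40,18,30);
print('collar',rect(P),cv2.minEnclosingCircle(P[:,:2].astype(np.float32)),np.percentile(P[:,2],[50,90]))
E
```

```text
20.65 [458.8  70.9  99.1] [-1.7999e+02  1.7000e-01  7.0000e-02] 75.2 [ 0.8  0.6 -0.5]
[[0.002, -0.955, -0.296, 540.827], [-1.0, -0.002, -0.001, 71.099], [0.0, 0.296, -0.955, 253.951], [0.0, 0.0, 0.0, 1.0]] 428.26516811494395
collar (array([458.6,  68.3]), array([43. , 43.2]), 48.7) ((458.662841796875, 68.05155944824219), 21.976112365722656) [23.96893696 24.84925174]
```

Emit:
{"op": "play_rows", "data": {"increments": [{"delta_pos": [0,-2,-25],"spin": 0,"hand": 75},{"delta_pos": [0,-2,-50],"spin": 0,"hand": 75},{"delta_pos": [0,-2,-70],"spin": 0,"hand": 75},{"delta_pos": [0,-2,-81],"spin": 0,"hand": 75},{"delta_pos": [0,-2,-81],"spin": 0,"hand": 75},{"delta_pos": [0,-2,-81],"spin": 0,"hand": 35},{"delta_pos": [0,-2,-81],"spin": 0,"hand": 35},{"delta_pos": [0,-2,-81],"spin": 0,"hand": 35},{"delta_pos": [0,-2,-81],"spin": 0,"hand": 35},{"delta_pos": [0,-2,-81],"spin": 0,"hand": 35},{"delta_pos": [0,-2,-81],"spin": 0,"hand": 35}]}}

```text
clock: 21.8
eef_pos: [458.7, 67.7, 19.5]
tcp_rot: [-3.141, -0.0, 0.0]
ft_force: [-0.8, -0.5, 7.5]
finger_gap: 0.463
```

Run:
```python
from meas import *
W=np.load('w1.npz')['W']
M=(abs(W[...,0]-500)<125)&(abs(W[...,1]+321)<62)&(W[...,2]>13)&(W[...,2]<23)
r=rect(W[M]);print(r)
a=np.radians(r[2] if r[1][0]>r[1][1] else r[2]-90);d=np.array([np.cos(a),np.sin(a)]);print('pin',r[0]+73*d,'recess',r[0]-35*d)
```

```text
(array([ 499.3, -322.1]), array([218.5,  84.1]), 5.0)
pin [ 572.02221296 -315.73763078] recess [ 464.43318557 -325.150451  ]
```

Emit:
{"op": "play_rows", "data": {"increments": [{"delta_pos": [0,0,30],"spin": 0,"hand": 35},{"delta_pos": [10,-10,75],"spin": 0,"hand": 35},{"delta_pos": [30,-40,110],"spin": 0,"hand": 35},{"delta_pos": [45,-80,130],"spin": 0,"hand": 35},{"delta_pos": [60,-125,130],"spin": 0,"hand": 35},{"delta_pos": [75,-170,130],"spin": 0,"hand": 35},{"delta_pos": [90,-215,130],"spin": 0,"hand": 35},{"delta_pos": [100,-260,130],"spin": 0,"hand": 35},{"delta_pos": [105,-300,130],"spin": 0,"hand": 35},{"delta_pos": [108,-340,120],"spin": 0,"hand": 35},{"delta_pos": [114,-384,110],"spin": 0,"hand": 35},{"delta_pos": [114,-384,110],"spin": 0,"hand": 35}]}}

```text
clock: 23.0
eef_pos: [570.2, -323.9, 127.1]
tcp_rot: [3.139, 0.003, -0.008]
ft_force: [-0.9, -0.0, -2.3]
finger_gap: 0.462
```

Emit:
{"op": "play_rows", "data": {"increments": [{"delta_pos": [0,0,0],"spin": 0,"hand": 35},{"delta_pos": [0,0,0],"spin": 0,"hand": 35}]}}

```text
clock: 23.2
eef_pos: [572.3, -314.9, 128.8]
tcp_rot: [-3.14, 0.001, 0.001]
ft_force: [0.8, -0.2, -1.7]
finger_gap: 0.465
```

```bash
python3 shot.py w13
python3 - <<'E'
from meas import *
W=np.load('w13.npz')['W']
e=arm.get_state()['eef_pos'];print(e)
P=comp(W,e,32,e[2]-12,e[2]+12);print('collar',rect(P),np.percentile(P[:,2],[50,90]))
P=comp(W,e,50,30,75)
print(None if P is None else (len(P),P.min(0),P.max(0)))
M=(abs(W[...,0]-500)<125)&(abs(W[...,1]+321)<62)&(W[...,2]>13)&(W[...,2]<23)
print(rect(W[M]))
E
```

```text
23.2 [ 572.3 -314.9  128.8] [-1.7993e+02  7.0000e-02  8.0000e-02] 43.3 [ 0.8 -0.2 -1.7]
[[0.002, -0.956, -0.294, 654.039], [-1.0, -0.002, 0.0, -314.765], [-0.001, 0.294, -0.956, 283.817], [0.0, 0.0, 0.0, 1.0]] 428.26516811494395
[ 572.51675167 -314.58454302  129.06729645]
collar (array([ 573.9, -318.1]), array([44. , 55.5]), 26.1) [132.96130069 134.12713295]
(369, array([ 572.76204295, -321.7447283 ,   30.00871583]), array([ 578.7853293 , -309.99154191,   64.50951931]))
(array([ 499.6, -322.1]), array([218.9,  84.3]), 4.9)
```

View pics/w13.png

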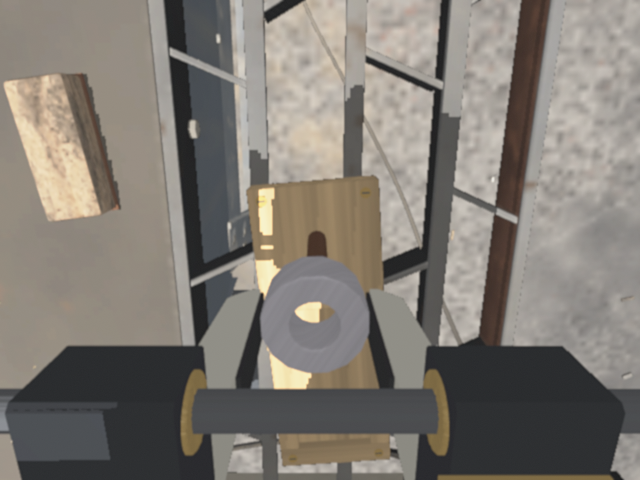

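The collar is held level at (315,313). The pin at (317,243) lies in line with it, measured at (572.6, -315.9). Lowering.

Emit:
{"op": "play_rows", "data": {"increments": [{"delta_pos": [0,-1,-20],"spin": 0,"hand": 35},{"delta_pos": [0,-1,-40],"spin": 0,"hand": 35},{"delta_pos": [0,-1,-60],"spin": 0,"hand": 35},{"delta_pos": [0,-1,-78],"spin": 0,"hand": 35},{"delta_pos": [0,-1,-88],"spin": 0,"hand": 35},{"delta_pos": [0,-1,-91],"spin": 0,"hand": 35},{"delta_pos": [0,-1,-91],"spin": 0,"hand": 35},{"delta_pos": [0,-1,-91],"spin": 0,"hand": 35}]}}

```text
clock: 24.05
eef_pos: [573.0, -317.2, 38.8]
tcp_rot: [3.141, -0.001, 0.001]
ft_force: [0.8, -1.0, -1.7]
finger_gap: 0.46
```

Emit:
{"op": "play_rows", "data": {"increments": [{"delta_pos": [0,0.5,-1.5],"spin": 0,"hand": 35},{"delta_pos": [0,0.5,-1.5],"spin": 0,"hand": 35},{"delta_pos": [0,0.5,-1.5],"spin": 0,"hand": 52},{"delta_pos": [0,0.5,-1.5],"spin": 0,"hand": 60},{"delta_pos": [0,0.5,0],"spin": 0,"hand": 65},{"delta_pos": [0,0,30],"spin": 0,"hand": 65},{"delta_pos": [0,0,75],"spin": 0,"hand": 65},{"delta_pos": [-20,0,120],"spin": 0,"hand": 65},{"delta_pos": [-40,10,165],"spin": 0,"hand": 65},{"delta_pos": [-60,20,190],"spin": 0,"hand": 65},{"delta_pos": [-60,20,190],"spin": 0,"hand": 65},{"delta_pos": [-60,20,190],"spin": 0,"hand": 65}]}}

```text
clock: 25.25
eef_pos: [512.6, -297.6, 228.5]
tcp_rot: [3.141, -0.001, 0.0]
ft_force: [0.2, 0.6, -0.7]
finger_gap: 0.697
```

```bash
python3 shot.py w14
python3 - <<'E'
from meas import *
W=np.load('w14.npz')['W']
P=comp(W,(572.6,-315.9),40,35,48);print('collar',rect(P),np.percentile(P[:,2],[10,50,90]))
M=(abs(W[...,0]-500)<125)&(abs(W[...,1]+321)<62)&(W[...,2]>13)&(W[...,2]<23)
print(rect(W[M]))
E
```

```text
25.25 [ 512.6 -297.6  228.5] [ 1.7995e+02 -4.0000e-02  1.0000e-02] 64.8 [ 0.2  0.6 -0.7]
[[0.001, -0.956, -0.292, 594.054], [-1.0, -0.001, -0.001, -297.242], [0.001, 0.292, -0.956, 383.673], [0.0, 0.0, 0.0, 1.0]] 428.26516811494395
collar (array([ 572.3, -316.8]), array([42.8, 42.4]), 0.1) [40.83940551 41.97862817 43.02210474]
(array([ 499.6, -322.2]), array([218.2,  84.3]), 4.9)
```

View pics/w14.png

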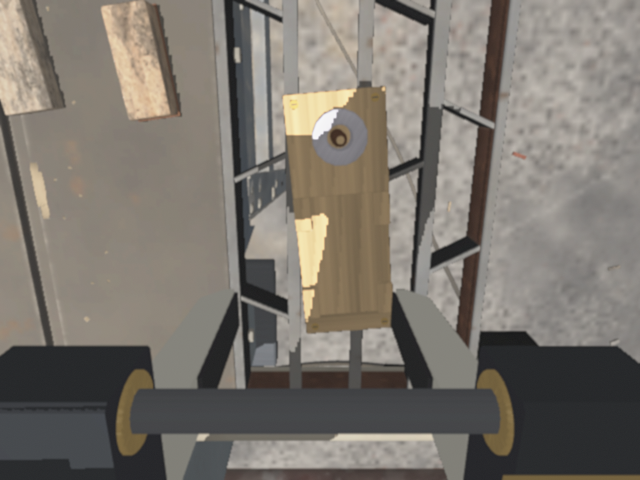

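The collar is seated at (339,137) with its top at 42. Last is the small block.

Emit:
{"op": "play_rows", "data": {"increments": [{"delta_pos": [20,40,0],"spin": 4,"hand": 65},{"delta_pos": [40,80,0],"spin": 8,"hand": 65},{"delta_pos": [62,120,0],"spin": 8,"hand": 65},{"delta_pos": [84,160,0],"spin": 8,"hand": 65},{"delta_pos": [105,200,0],"spin": 8,"hand": 65},{"delta_pos": [125,238,-30],"spin": 8,"hand": 65},{"delta_pos": [127,241,-70],"spin": 8,"hand": 65},{"delta_pos": [127,241,-80],"spin": 8,"hand": 65},{"delta_pos": [127,241,-80],"spin": 8,"hand": 65},{"delta_pos": [127,241,-80],"spin": 8,"hand": 65}]}}

```text
clock: 26.3
eef_pos: [639.5, -57.7, 148.2]
tcp_rot: [3.141, 0.001, 0.138]
ft_force: [0.7, 0.3, 0.2]
finger_gap: 0.699
```

```bash
python3 shot.py w15
python3 - <<'E'
from meas import *
W=np.load('w15.npz')['W']
P=comp(W,(641,-56),70,13,23);print('small',rect(P),np.percentile(P[:,2],[10,50,90]))
P=comp(W,(628,-157),70,19,28);print('sand',rect(P),np.percentile(P[:,2],[10,50,90]))
E
```

```text
26.3 [639.5 -57.7 148.2] [1.7998e+02 7.0000e-02 7.9100e+00] 65.0 [0.7 0.3 0.2]
[[0.138, -0.947, -0.291, 720.555], [-0.99, -0.132, -0.041, -46.253], [0.0, 0.294, -0.956, 303.187], [0.0, 0.0, 0.0, 1.0]] 428.26516811494395
small (array([641.5, -56.5]), array([99.7, 40. ]), 8.1) [17.24760903 18.14085462 19.02418347]
sand (array([ 629.7, -157.9]), array([84.6, 36.6]), 7.7) [22.93861305 24.07214965 24.94980942]
```

View pics/w15.png

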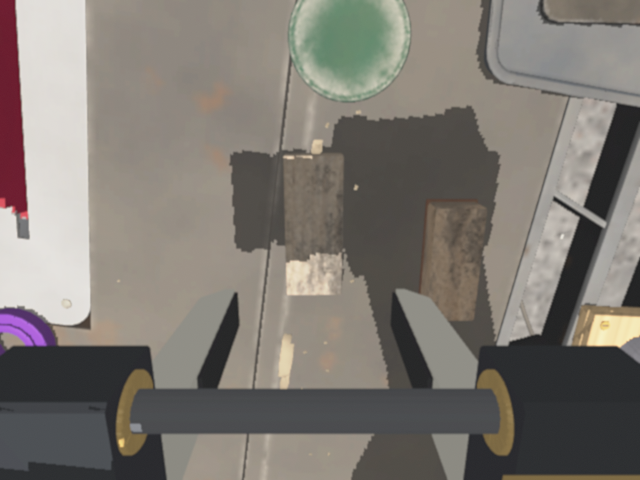

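The small block is at (314,223), 40×100×18. The red-soled sanding block at (455,260) is clear of the fingers.

Emit:
{"op": "play_rows", "data": {"increments": [{"delta_pos": [2,1,-40],"spin": 0,"hand": 62},{"delta_pos": [2,1,-75],"spin": 0,"hand": 62},{"delta_pos": [2,1,-105],"spin": 0,"hand": 62},{"delta_pos": [2,1,-124],"spin": 0,"hand": 62},{"delta_pos": [2,1,-130],"spin": 0,"hand": 62},{"delta_pos": [2,1,-130],"spin": 0,"hand": 62},{"delta_pos": [2,1,-130],"spin": 0,"hand": 30},{"delta_pos": [2,1,-130],"spin": 0,"hand": 30},{"delta_pos": [2,1,-130],"spin": 0,"hand": 30},{"delta_pos": [2,1,-130],"spin": 0,"hand": 30},{"delta_pos": [2,1,-130],"spin": 0,"hand": 30}]}}

```text
clock: 27.45
eef_pos: [642.0, -55.5, 19.0]
tcp_rot: [3.141, -0.001, 0.14]
ft_force: [-1.7, -0.4, 7.2]
finger_gap: 0.428
```

Emit:
{"op": "play_rows", "data": {"increments": [{"delta_pos": [0,0,30],"spin": 0,"hand": 30},{"delta_pos": [0,0,75],"spin": 0,"hand": 30},{"delta_pos": [-15,-10,115],"spin": 0,"hand": 30},{"delta_pos": [-40,-35,135],"spin": -1,"hand": 30},{"delta_pos": [-65,-70,135],"spin": -2,"hand": 30},{"delta_pos": [-90,-105,135],"spin": -3,"hand": 30},{"delta_pos": [-115,-145,135],"spin": -3,"hand": 30},{"delta_pos": [-140,-185,135],"spin": -3,"hand": 30},{"delta_pos": [-165,-225,135],"spin": -3,"hand": 30},{"delta_pos": [-177,-265,115],"spin": -3,"hand": 30},{"delta_pos": [-177,-270,100],"spin": -3,"hand": 30},{"delta_pos": [-177,-270,100],"spin": -3,"hand": 30}]}}

```text
clock: 28.65
eef_pos: [462.9, -326.2, 116.4]
tcp_rot: [-3.14, 0.003, 0.085]
ft_force: [-0.2, 0.8, -0.8]
finger_gap: 0.424
```

Emit:
{"op": "play_rows", "data": {"increments": [{"delta_pos": [0,0,0],"spin": 0,"hand": 30},{"delta_pos": [0,0,0],"spin": 0,"hand": 30}]}}

```text
clock: 28.85
eef_pos: [465.6, -323.7, 118.7]
tcp_rot: [-3.141, -0.0, 0.09]
ft_force: [0.6, 0.2, -0.7]
finger_gap: 0.425
```

```bash
python3 shot.py w16
python3 - <<'E'
from meas import *
W=np.load('w16.npz')['W']
e=arm.get_state()['eef_pos'];print(e)
P=comp(W,e,80,e[2]-8,e[2]+6);print('small',rect(P),np.percentile(P[:,2],[50,90]),P.min(0),P.max(0))
E
```

```text
28.85 [ 465.6 -323.7  118.7] [-1.7999e+02 -2.0000e-02  5.1600e+00] 39.5 [ 0.6  0.2 -0.7]
[[0.091, -0.952, -0.291, 546.819], [-0.996, -0.087, -0.026, -316.235], [-0.0, 0.292, -0.956, 273.785], [0.0, 0.0, 0.0, 1.0]] 428.26516811494395
[ 465.59321238 -323.83248984  118.74406577]
small (array([ 473.6, -322.8]), array([82.8, 68.5]), 5.2) [117.74251811 118.58833832] [ 431.12097217 -356.85869276  110.74872507] [ 516.47801021 -288.69890125  124.73698211]
```

View pics/w16.png

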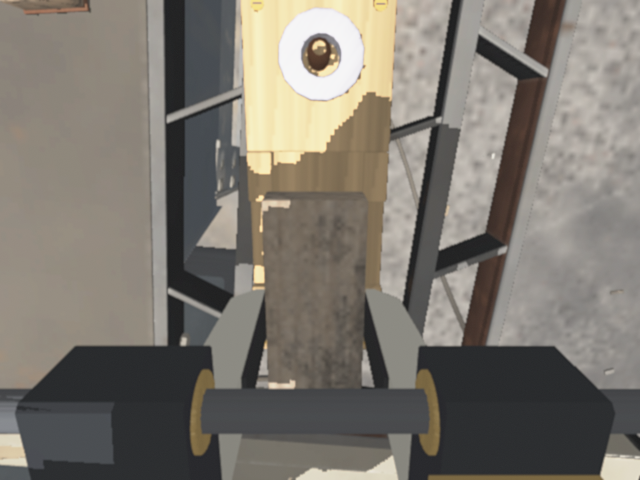

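Emit:
{"op": "play_rows", "data": {"increments": [{"delta_pos": [-0.5,-1.5,-25],"spin": 0,"hand": 30},{"delta_pos": [-0.5,-1.5,-50],"spin": 0,"hand": 30},{"delta_pos": [-0.5,-1.5,-70],"spin": 0,"hand": 30},{"delta_pos": [-0.5,-1.5,-83],"spin": 0,"hand": 30},{"delta_pos": [-0.5,-1.5,-89],"spin": 0,"hand": 30},{"delta_pos": [-0.5,-1.5,-89.5],"spin": 0,"hand": 30},{"delta_pos": [-0.5,-1.5,-89.5],"spin": 0,"hand": 30},{"delta_pos": [-0.5,-1.5,-89.5],"spin": 0,"hand": 30}]}}

```text
clock: 29.7
eef_pos: [464.4, -326.8, 29.1]
tcp_rot: [3.141, -0.0, 0.088]
ft_force: [-0.2, -0.1, -0.3]
finger_gap: 0.425
```

Emit:
{"op": "play_rows", "data": {"increments": [{"delta_pos": [0,0.5,0],"spin": 0,"hand": 46},{"delta_pos": [0,0.5,0],"spin": 0,"hand": 50},{"delta_pos": [0,0.5,2],"spin": 0,"hand": 52},{"delta_pos": [0,0.5,10],"spin": 0,"hand": 55},{"delta_pos": [0,0,40],"spin": 0,"hand": 60},{"delta_pos": [0,0,85],"spin": 0,"hand": 60},{"delta_pos": [0,0,130],"spin": 0,"hand": 60},{"delta_pos": [0,0,175],"spin": 0,"hand": 60},{"delta_pos": [0,0,210],"spin": 0,"hand": 60},{"delta_pos": [0,0,210],"spin": 0,"hand": 60},{"delta_pos": [0,0,210],"spin": 0,"hand": 60}]}}

```text
clock: 30.8
eef_pos: [463.9, -327.0, 239.7]
tcp_rot: [3.14, -0.001, 0.087]
ft_force: [0.4, 0.8, -0.5]
finger_gap: 0.646
```

```bash
python3 shot.py w17
python3 - <<'E'
from meas import *
W=np.load('w17.npz')['W']
P=comp(W,(464.7,-325),65,22,34);print('small',rect(P),np.percentile(P[:,2],[5,50,95]))
P=comp(W,(572.6,-315.9),40,35,48);print('collar',rect(P),np.percentile(P[:,2],[10,50,90]))
im=arm.get_image('top');save('top9',im);T=world(im);W0=np.load('top0.npz')['W']
for n,c,r,a,b in(('sand',(628,-157),70,15,35),('wedge',(685,271),60,8,30),('tin',(765,-60),60,25,45),('nut',(441,311),45,44,60),('large',(548,304),80,28,45)):
    for X in (W0,T):
        P=comp(X,c,r,a,b); print(n,None if P is None else (P.mean(0).round(1),len(P)))
E
```

```text
30.8 [ 463.9 -327.   239.7] [ 1.7991e+02 -5.0000e-02  5.0000e+00] 60.0 [ 0.4  0.8 -0.5]
[[0.088, -0.953, -0.291, 544.991], [-0.996, -0.084, -0.027, -319.508], [0.002, 0.292, -0.956, 394.857], [0.0, 0.0, 0.0, 1.0]] 428.26516811494395
small (array([ 463.2, -326.8]), array([100.1,  40.1]), 5.0) [26.84681758 28.14839269 29.38220092]
collar (array([ 572.4, -317. ]), array([42.8, 43.2]), 48.3) [40.80617123 41.89559073 42.98283737]
sand (array([ 627. , -157.4,   23.6]), 573)
sand (array([ 627.1, -157.3,   23.7]), 574)
wedge (array([682.3, 281.5,  14. ]), 276)
wedge (array([683.1, 280.8,  13.7]), 321)
tin (array([759.6, -60.2,  34.5]), 725)
tin (array([759.6, -60.3,  34.5]), 723)
nut (array([437.7, 302.9,  53.6]), 28)
nut (array([440.2, 310.2,  50.8]), 281)
large (array([587.3, 267.6,  29.4]), 1)
large (array([547.1, 304.9,  34.8]), 1064)
```

View pics/w17.png

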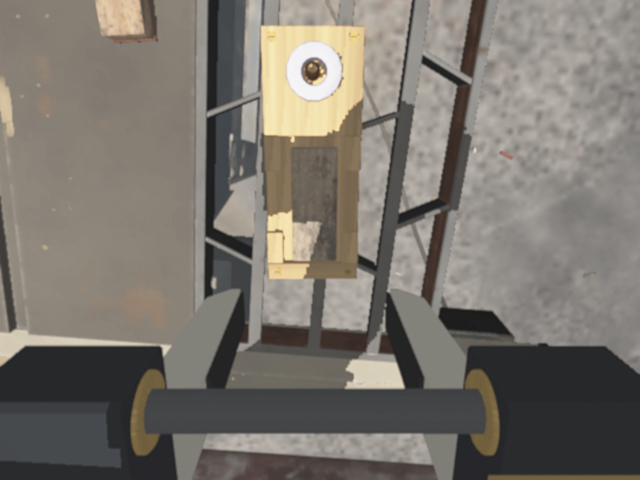

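View pics/top9.png

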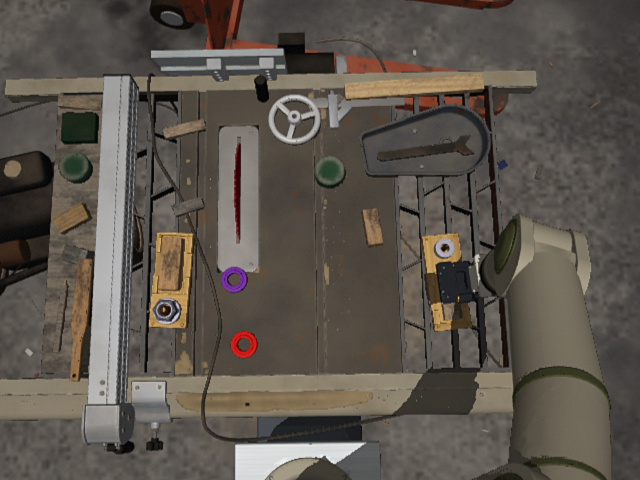

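Both boards hold their full kits. The bystanders read the same as at the start to within about 1 mm. Handing in.

```bash
python3 -c "
from plant import arm
print(arm.finish_job())"
```

```text
the job is handed in; nothing more can be done
None
```

Both blade-change kits are made up on their boards and the job is handed in, at about 31 s on the robot's clock. No verdict was reported. My last checks found nothing wrong.

| Part | Offset from target | Measured top height | Height it should be |
|---|---|---|---|
| Flange (rim) | about 1 mm | 30 mm | 30 mm |
| Nut | about 1.5 mm | 50 mm | 50 mm |
| Large block | about 1.5 mm | 35 mm | 35 mm |
| Collar | about 1 mm | 42 mm | 42 mm |
| Small block | about 2 mm | 28 mm | 28 mm |

- **How it was measured:** these figures come from the wrist camera's depth, taken after each part was released. The offsets are from my own estimates of the pin and recess positions.
- **Bystanders:** the sanding block and wax tin read the same before and after. The wedge differed by about 1 mm, which is within the depth noise.
- **Robot:** the hand was empty and well clear of everything when I handed in. No unusual forces showed during the job.

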